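Pack the two-tier seasoning caddy

TASK

Pack the wooden seasoning caddy for the fish. Swing its top tray up and over to the left until it rests open, stand the jar of pink salt upright in the wide well underneath and the spice jar upright in the narrow well, then swing the tray back down until it is fully shut, and last lay the lemon in the tray's empty dish. The salt shaker, the kitchen timer and the orange do not belong in it: leave them where they are.

Things in the scene. Friction and masses are not known exactly. Their poses are not given: they have to be found in the camera images.
- caddy: Fixed pale wood caddy, 200 (x, about away from the robot) x 120 (y, about left) mm. Origin: underside centre, z up. Floor at z 8 mm, side walls to z 45, end boards to z 122. Two wells, each y -52 to +52: wide x -90 to +10 (centre -40, nearer the robot), narrow x +16 to +90 (centre +53), hidden at first under the top tray (same outline, underside z 124 when shut), on parallel arms.
- caddy_arm (a joint): Swing of the tray's arms, rad: 0 shut, 2.27 fully open (tray 170 mm to the caddy's +y, as high as when shut). The tray stays level and never turns; at value q each point of it is shifted from its shut place, in the caddy's frame, by dy = 85 - 93.8 cos(0.436 + q), dz = 93.8 sin(0.436 + q) - 39.6 mm. It rests by its weight at either end, is damped, and needs 2 to 5 N.
- tray_grip (a point): Middle of the tray's handle: a round steel bar 12 mm thick along the caddy's x, 56 mm long between two 10 mm posts, 45 mm above the tray's floor. Shut, it is at x -58, y 0, z 175 mm in the caddy's frame. Pinch it from above, fingers closing along the caddy's y.
- tray_dish (a point): Centre of the floor of the tray's empty dish; moves with the tray. Shut, it is at x +40, y 0, z 130 mm in the caddy's frame. The dish is 109 (caddy's x) x 108 (y) mm with a rim 11 mm high; beyond its divider lies the end of the tray with the handle.
- pink_jar: Glass jar of pink salt with a steel lid, round, 70 mm wide, 108 mm high, 0.42 kg. Origin: centre of its underside, z up. On the lid (its top at 88 mm) stands a knob 18 mm wide and 20 mm high: lift it by that. Starts in any of six places, about 110 mm apart, on the flat wooden board over the hob (top z = 17.5 mm). Belongs in the wide well.
- spice_jar: Slender glass spice jar with a red screw cap, round, 45 mm wide, 106 mm high, 0.11 kg; the cap is the part from 85 to 106 mm. Origin: centre of its underside, z up. Starts in any of six places, about 110 mm apart, on the flat wooden board over the hob (top z = 17.5 mm). Belongs in the narrow well.
- lemon: Lemon lying on its side, 83 (its x) x 58 x 58 mm, yellow and pointed at the ends, 0.13 kg. Origin: its lowest point, below its middle, as it lies at the start; grip it across its y. Starts in any of six places, about 110 mm apart, on the flat wooden board over the hob (top z = 17.5 mm). Belongs in the tray's dish.
- salt_shaker: Look-alike, stays: glass shaker with a grey domed top, round, 44 mm wide, 90 mm high. Origin: centre of its underside. Starts in any of six places, about 110 mm apart, on the flat wooden board over the hob (top z = 17.5 mm). 
- egg_timer: Look-alike, stays: low round red kitchen timer, 44 mm wide, only 30 mm high (from above like the spice jar's red cap, but far lower). Origin: centre of its underside. Starts in any of six places, about 110 mm apart, on the flat wooden board over the hob (top z = 17.5 mm). 
- orange: Look-alike, stays: orange, a ball 77 mm wide, 71 mm high. Origin: its lowest point as it lies at the start. Starts in any of six places, about 110 mm apart, on the flat wooden board over the hob (top z = 17.5 mm). 
There are look-alikes about, which are no part of the job. Leave any green look-alike of the pink_jar alone.

How it is judged:
On the way, in this order (a step that is already met when the one before it is completed fails the run):
1. the tray is swung open (value of joint caddy_arm above 1.9 rad), for 0.2 s.
2. the pink salt jar stands in the wide well and the spice jar in the narrow well, the tray still open (value of joint caddy_arm above 1.9 rad and x of pink_jar in the frame of caddy between -0.064 and -0.016 m and y of pink_jar in the frame of caddy between -0.045 and 0.045 m and z of pink_jar in the frame of caddy between 0 and 0.016 m and angle between each of pink_jar, spice_jar's own z axis and vertical below 0.12 rad and linear speed of each of pink_jar, spice_jar below 0.03 m/s and x of spice_jar in the frame of caddy between 0.031 and 0.075 m and y of spice_jar in the frame of caddy between -0.045 and 0.045 m and z of spice_jar in the frame of caddy between 0 and 0.016 m), for 0.2 s.
3. the tray is shut again, the lemon not yet in it (value of joint caddy_arm below 0.06 rad and x of pink_jar in the frame of caddy between -0.064 and -0.016 m and y of pink_jar in the frame of caddy between -0.045 and 0.045 m and z of pink_jar in the frame of caddy between 0 and 0.016 m and angle between each of pink_jar, spice_jar's own z axis and vertical below 0.12 rad and linear speed of each of pink_jar, spice_jar below 0.03 m/s and x of spice_jar in the frame of caddy between 0.031 and 0.075 m and y of spice_jar in the frame of caddy between -0.045 and 0.045 m and z of spice_jar in the frame of caddy between 0 and 0.016 m and z of lemon in the frame of caddy below 0.11 m), for 0.2 s.
At the end, for the whole second after the job is handed in: Tray shut (arm within 0.06 rad), the pink salt jar upright (0.12 rad) on the floor of the wide well, the spice jar upright on the floor of the narrow well, the lemon lying in the tray's dish, all released and at rest; salt shaker, timer and orange within 30 mm of where they were (value of joint caddy_arm below 0.06 rad and x of pink_jar in the frame of caddy between -0.064 and -0.016 m and y of pink_jar in the frame of caddy between -0.045 and 0.045 m and z of pink_jar in the frame of caddy between 0 and 0.016 m and angle between each of pink_jar, spice_jar's own z axis and vertical below 0.12 rad and linear speed of each of pink_jar, spice_jar, lemon, salt_shaker, egg_timer, orange below 0.03 m/s and x of spice_jar in the frame of caddy between 0.031 and 0.075 m and y of spice_jar in the frame of caddy between -0.045 and 0.045 m and z of spice_jar in the frame of caddy between 0 and 0.016 m and x of lemon in the frame of caddy between -0.016 and 0.095 m and y of lemon in the frame of caddy between -0.058 and 0.058 m and z of lemon in the frame of caddy between 0.115 and 0.2 m and distance of each of salt_shaker, egg_timer, orange from where it was at the start of the episode below 0.03 m); the robot touches nothing.
It fails at once if a thing that does not belong (salt shaker, timer, orange) was moved by more than 30 mm (distance of any of salt_shaker, egg_timer, orange from where it was at the start of the episode above 0.03 m).
It also fails if it takes over 128 s, if anything falls off the work surface, if the arm or the gripper's body presses on something with over 40 N, if the wrist force passes 120 N, or if a joint passes its speed limit or range.

ROBOT

A 6-joint arm with a two-finger parallel gripper is mounted at the origin on a cart in front of the work surface, level with it; the furniture and walls round the work are solid. World frame = base frame: x ahead of the robot, y to its left, z up, the work surface at z = 0. Lengths are in m, angles in rad, forces in N, time in s.
With the tool pointing down it reaches from about 0.325 to 0.75 m from the base axis. Payload 7.6 kg.
Tool frame: the origin (TCP) lies between the finger pads; the fingertips stand 19 mm ahead of it and the grasp point (between the pads) is the TCP; z points along the fingers, y is the line along which they close (so a half turn about z gives the same grasp; the last joint's range is limited). The gripper opens to 85 mm and grips with 20 to 120 N. Pads are 22 mm wide; open, the fingers measure 114 mm over their backs; the gripper's body (76 mm by 85 mm) begins 54 mm behind the grasp point. The pads swing forward as they close: fully open they stand 13 mm farther back than shut.
Start: joints at [-0.07, 0.052, 1.401, -0, 1.689, -0.07], TCP at [0.525, 0, 0.25] pointing down, gripper open.
Joint ranges: [-2.9, 2.9], [-0.91, 2.17], [0.12, 2.37], [-1.06, 4.2], [0.26, 2.73], [-2.93, 2.93]. Speed limits (rad/s): [2.57, 2.57, 3.01, 3.14, 3.14, 3.14].

INTERFACE

Orientations are given as a unit quaternion [w, x, y, z].
In Python, from bench import manip gives the robot as it stands.
- The arm moves only by the shell command python3 -m creep 'ROWS' [FORCE]. ROWS is JSON, a list of rows, each a list of 5 numbers: the closure, from 0 (fully open) to 1 (shut), then the shift along the world's x, y, z in mm, then the turn about the world's z in degrees. In form: [[grip, tx, ty, tz, yaw], ...]. A call has 1 to 12 rows; each row shifts and turns the commanded pose from where the row before left it; what a row does not reach is not made up. A row lasts 1/12 s, in which the tool goes at most 41.7 mm and 7.16 degrees, less where a joint would pass 70% of its speed; a pose out of reach is approached as far as the arm can. A call with a gripper value outside its range is refused whole. The fingers move at their own pace and stop on an object; FORCE is the grip in N (left out, the last holds). Time passes only in rows, so rows that do not move let the fingers close. It gives the time, the measured TCP pose, the force, the opening and the grip force at its end, in the units of the state.
- manip.observe(): the state, without advancing time (a new reading comes with each control period).
- manip.camera(name): name is "scene" or "side" or "wrist"; returns a dict with "pixels" (400x640x3 uint8, red, green, blue), "vertical_fov" (degrees; the focal length in pixels is half the picture's height over the tangent of half this angle, whatever the lens; pixels are square), "cx", "cy" (the principal point, pixels), "world_to_cam" (4x4, takes a point from world to camera coordinates). Camera axes: x right, y up, looking along -z (the intrinsics and any distortion apply to the point x, -y, -z); pixel columns grow to the right and rows downward; lengths in m; the calibration is good to about 2 mm. The wrist camera is an equidistant fisheye: a pixel r from the principal point sees the ray r / f radians off the axis. A picture is of the moment at which its call begins. There is no depth.
- manip.finish_job(): hands the job in; it is judged then, once.
The state is a dict: "clock": time; "q": joint angles; "dq": joint speeds; "effort": joint torques, N m; "tool_pos": TCP position; "orientation": TCP orientation; "wrist_force": force on the tool from outside, world axes, zero at the start; "wrist_torque": the same for the moment, N m; "gripper_width": finger opening in m; "grip_force": force on a finger pad.
Only numpy, scipy, OpenCV 4.12 (cv2) and the standard library are available. Lean on these libraries where they do the work, as an engineer would, in place of code of your own. Each camera call takes 0.05 s, during which the arm holds its last target. There are 200 camera calls.

## Working session

There is one attempt and no reset: what is moved stays moved. The work goes in short steps, Python scripts to look and compute and a shell command to move; the robot and the scene stay as the last step left them, time stands still between calls to the robot, and variables do not carry over. Pictures are saved under pics/ and viewed, at most 18 in all, crops included, and the job is handed in when it is done.

```bash
mkdir -p pics; ls; cat > h.py <<'E'
import numpy as np,cv2,sys
from bench import manip
def snap(n,f):
    c=manip.camera(n); np.savez(f'pics/{f}.npz',**{k:np.array(v) for k,v in c.items()})
    cv2.imwrite(f'pics/{f}.png',c['pixels'][:,:,::-1]); return c
def load(f): 
    d=np.load(f'pics/{f}.npz'); return {k:d[k] for k in d}
def ray(c,u,v,fish=False):
    f=200/np.tan(np.radians(float(c['vertical_fov']))/2)
    x=(u-float(c['cx']));y=(v-float(c['cy']))
    if fish:
        r=np.hypot(x,y);t=r/f;d=np.array([x/r*np.sin(t),-y/r*np.sin(t),-np.cos(t)])
    else: d=np.array([x/f,-y/f,-1])
    M=c['world_to_cam'];R=M[:3,:3];o=-R.T@M[:3,3];return o,R.T@d
def onz(c,u,v,z,fish=False):
    o,d=ray(c,u,v,fish);return o+d*(z-o[2])/d[2]
def proj(c,p,fish=False):
    f=200/np.tan(np.radians(float(c['vertical_fov']))/2)
    M=c['world_to_cam'];q=M[:3,:3]@np.array(p)+M[:3,3]
    x,y,z=q[0],-q[1],-q[2]
    if fish:
        r=np.hypot(x,y);t=np.arctan2(r,z);x,y=f*t*x/r,f*t*y/r
    else: x,y=f*x/z,f*y/z
    return np.array([x+float(c['cx']),y+float(c['cy'])])
E
python3 - <<'E'
from h import *
for n in ('scene','side','wrist'):
    c=snap(n,n+'0'); M=c['world_to_cam'];print(n,c['vertical_fov'],c['cx'],c['cy'],-M[:3,:3].T@M[:3,3])
print(manip.observe())
E
```

```text
pics
scene 51.98111209809144 320.34902609472266 201.3671201946553 [-0.92957281  0.07250992  0.97071326]
side 56.13863312896814 322.0479299254834 194.65398951109324 [ 0.37775258 -0.75730477  1.20384528]
wrist 65.70646984690485 318.7498024698898 200.72327989409087 [0.52481296 0.08448605 0.37237248]
{'clock': 0.15, 'q': array([-7.02751874e-02,  5.26765130e-02,  1.40148235e+00, -1.84615006e-05,
        1.68858192e+00, -7.02695364e-02]), 'dq': array([ 9.42297692e-05, -2.65025357e-03, -1.47651694e-03,  6.37708420e-04,
       -1.94867736e-03, -3.42939011e-04]), 'effort': array([ 9.01752592e-04, -3.81951857e+01, -3.60423374e+01, -3.57651027e-05,
        4.66565543e-03,  6.07237575e-05]), 'tool_pos': array([5.24801810e-01, 4.51241292e-05, 2.49678650e-01]), 'orientation': array([-4.27414250e-04,  7.07109426e-01,  7.07103903e-01, -3.83343200e-04]), 'wrist_force': array([ 0.19563043,  0.06870031, -0.78818934]), 'wrist_torque': array([-0.00495943,  0.0174215 , -0.02173017]), 'grip_force': 0.0, 'gripper_width': 0.0856093714048332}
```

View pics/scene0.png

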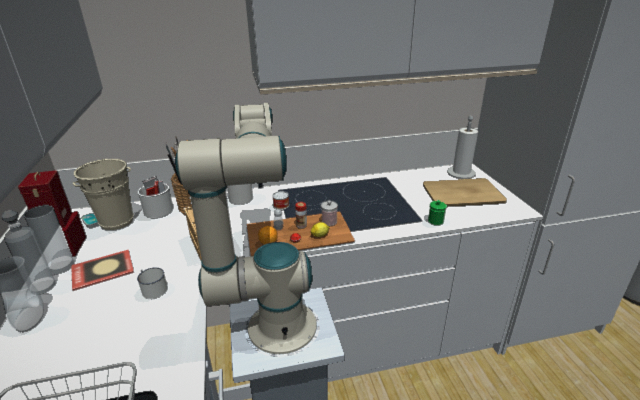

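View pics/side0.png

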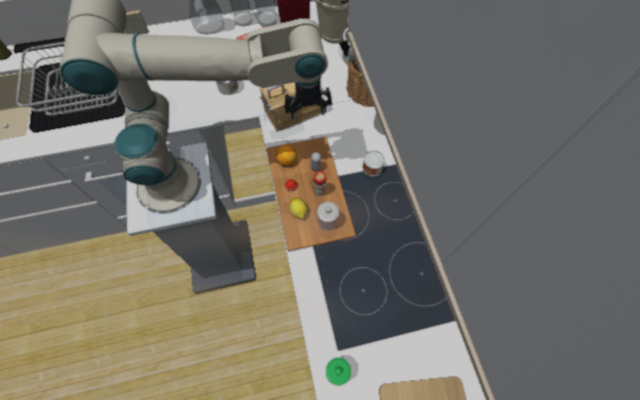

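View pics/wrist0.png

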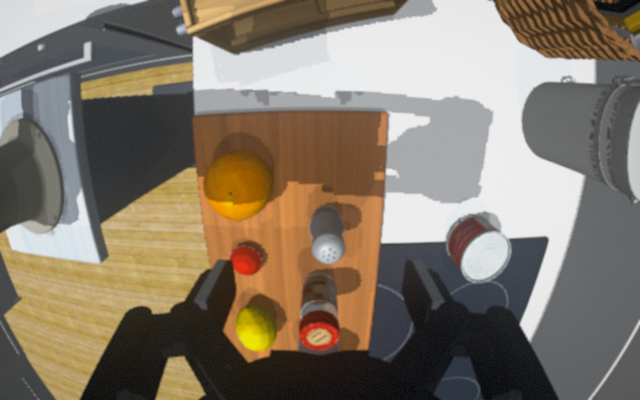

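The scene shows a board with orange (268,233), timer (296,238), lemon (319,229), spice jar (301,215), shaker and the pink jar (329,213); the green look-alike is at (437,212). In the side view, the caddy is at (290,105), partly under the gripper, the pink jar's knob is at (328,209) and the red cap at (320,180). The wrist view shows the caddy's edge at the top, the spice cap at (320,335), the timer at (246,258) and the lemon at (256,328).

```bash
python3 - <<'E'
from h import *
c=load('side0');w=load('wrist0')
for n,u,v,z in [('knob',328,209,.125),('cap',320,179,.123),('lemon',298,208,.046),('timer',291,185,.047),('orange',287,157,.053),('shaker',316,155,.1),('caddyctr',290,108,.13),('redwhite',373,157,.08)]: print(n,onz(c,u,v,z).round(3))
for n,u,v,z in [('cap',320,335,.123),('lemon',256,328,.046),('timer',246,258,.047),('orange',239,184,.053),('shaker',327,250,.105)]: print('w',n,onz(w,u,v,z,True).round(3))
I=cv2.imread('pics/side0.png'); cv2.imwrite('pics/s0c.png',cv2.resize(I[40:250,230:410],None,fx=2.8,fy=2.8,interpolation=cv2.INTER_CUBIC))
E
```

```text
knob [ 0.523 -0.286  0.125]
cap [ 0.523 -0.174  0.123]
lemon [ 0.435 -0.225  0.046]
timer [ 0.429 -0.133  0.047]
orange [ 0.437 -0.021  0.053]
shaker [ 0.534 -0.065  0.1  ]
caddyctr [0.484 0.133 0.13 ]
redwhite [ 0.732 -0.106  0.08 ]
w cap [ 0.526 -0.155  0.123]
w lemon [ 0.435 -0.219  0.046]
w timer [ 0.435 -0.102  0.047]
w orange [ 0.437 -0.006  0.053]
w shaker [ 0.533 -0.059  0.105]
```

View pics/s0c.png

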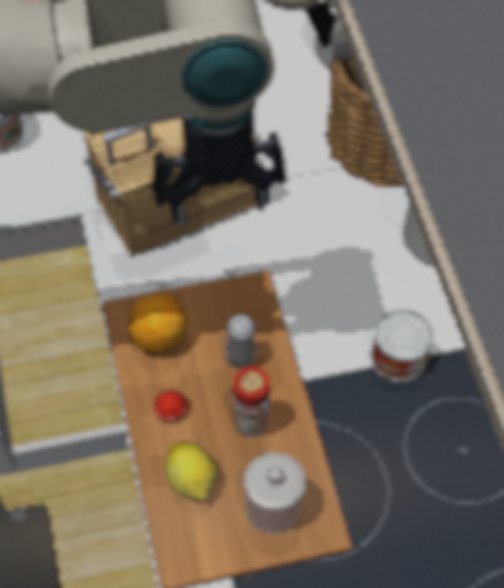

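The crop shows the caddy with its wire handle at (130,140), partly under the arm. The knobbed steel-lid jar at (275,480), next to the lemon (190,470), fits the pink jar. The red/white tin at (402,345) has no knob and the other knobbed jar is green, so both are ruled out. I'll raise the arm for a wrist view of the caddy.

```bash
python3 -m creep '[[0,-5,10,30,0],[0,-5,10,30,0],[0,-5,10,30,0],[0,-5,10,30,0],[0,0,0,30,0],[0,0,0,0,0],[0,0,0,0,0]]'; python3 - <<'E'
from h import *
c=snap('wrist','w1'); M=c['world_to_cam'];print(-M[:3,:3].T@M[:3,3], M[:3,:3].round(3))
snap('side','side1')
E
```

```text
clock: 0.73
tool_pos: [0.5053, 0.0402, 0.4019]
orientation: [0.001, 0.707, 0.707, 0.001]
wrist_force: [-0.7, 0.4, -0.1]
gripper_width: 0.0853
grip_force: 0.0
[0.50468708 0.12461146 0.5246814 ] [[ 1.    -0.001  0.004]
 [ 0.002  0.945 -0.326]
 [-0.004  0.326  0.945]]
```

View pics/w1.png

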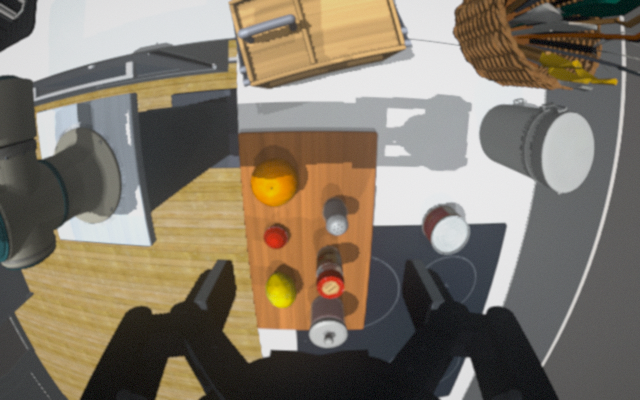

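Wrist view: the caddy is at the top, its handle bar running from (247,35) to (294,20), turned a little from world x. The pink jar is at (328,333), with the spice cap (331,287), lemon (281,291), timer (275,236), shaker (337,225) and orange (274,182).

```bash
python3 - <<'E'
from h import *
c=load('w1')
for n,u,v,z in [('barL',247,35,.175),('barR',294,20,.175),('nearL',247,83,.13),('nearR',402,47,.13),('cap',331,288,.123),('knob',331,338,.122),('lemon',281,291,.046)]: print(n,onz(c,u,v,z,True).round(3))
I=c['pixels'][:,:,::-1][0:110,215:425]; cv2.imwrite('pics/w1c.png',cv2.resize(I,None,fx=3.7,fy=3.7,interpolation=cv2.INTER_CUBIC))
E
```

```text
barL [0.426 0.2   0.175]
barR [0.479 0.215 0.175]
nearL [0.416 0.146 0.13 ]
nearR [0.612 0.195 0.13 ]
cap [ 0.525 -0.159  0.123]
knob [ 0.528 -0.271  0.122]
lemon [ 0.435 -0.221  0.046]
```

View pics/w1c.png

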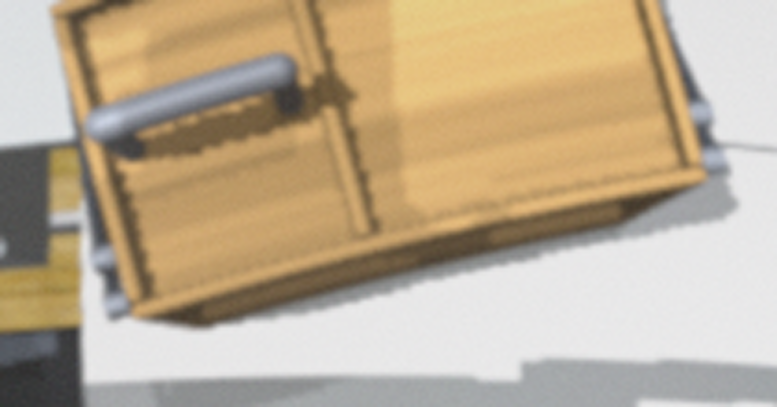

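```bash
cat >> h.py <<'E'
def fit2(loc,wor):
    L=np.array(loc)[:,:2];W=np.array(wor)[:,:2];l=L-L.mean(0);w=W-W.mean(0)
    a=np.arctan2((l[:,0]*w[:,1]-l[:,1]*w[:,0]).sum(),(l*w).sum())
    R=np.array([[np.cos(a),-np.sin(a)],[np.sin(a),np.cos(a)]]);t=W.mean(0)-R@L.mean(0)
    return a,R,t,(L@R.T+t-W)
E
python3 - <<'E'
from h import *
c=load('w1')
P=[(251.5,84.3,.141,-.1,-.06),(405,48.6,.141,.1,-.06),(231.8,2.7,.141,-.1,.06),(242,34.3,.178,-.086,0),(291.5,18.4,.178,-.030,0)]
W=[onz(c,u,v,z,True) for u,v,z,_,_ in P];L=[p[3:] for p in P]
print(np.array(W).round(4))
a,R,t,e=fit2(L,W);print(np.degrees(a),t,(e*1e3).round(1))
print('grip',R@[-.058,0]+t,'opengrip',R@[-.058,.17]+t,'wells',R@[-.04,0]+t,R@[.053,0]+t,'dish',R@[.04,0]+t)
E
```

```text
[[0.4238 0.1436 0.141 ]
 [0.6131 0.191  0.141 ]
 [0.3983 0.2529 0.141 ]
 [0.4211 0.2005 0.178 ]
 [0.4764 0.2159 0.178 ]]
14.465588167732724 [0.50536575 0.22316517] [[-0.3 -3.5]
 [ 4.1 -0.9]
 [-4.8  3.4]
 [ 1.   1.2]
 [-0.1 -0.3]]
grip [0.44920447 0.20867685] opengrip [0.40673873 0.37328749] wells [0.46663383 0.21317323] [0.55668553 0.23640449] dish [0.54409766 0.23315711]
```

```bash
python3 -m creep '[[0,-5,15,-5,-6.9],[0,-5,15,-5,-6.9],[0,-5,15,-5,-6.9],[0,-5,15,-5,-6.9],[0,-5,15,-5,-6.9],[0,-5,15,-5,-6.9],[0,-5,15,-5,-6.9],[0,-5,15,-5,-6.9],[0,-5,15,-5,-6.9],[0,-5,15,-5,-6.9],[0,-6,19,0,-6.5],[0,0,0,0,0]]';python3 -m creep '[[0,0,0,0,0]]'; python3 - <<'E'
from h import *
c=snap('wrist','w2')
a=np.radians(14.47);R=np.array([[np.cos(a),-np.sin(a)],[np.sin(a),np.cos(a)]]);t=np.array([.5054,.2232])
for l in [(-.058,0,.175),(-.086,0,.175),(-.03,0,.175),(.1,.06,.141),(.1,-.06,.141),(-.1,.06,.141),(-.1,-.06,.141)]: print(l,proj(c,[*(R@l[:2]+t),l[2]],True).round(0))
E
```

```text
clock: 1.83
tool_pos: [0.4478, 0.2109, 0.3479]
orientation: [0.0, 0.992, 0.125, -0.002]
wrist_force: [-0.5, -0.7, 0.1]
gripper_width: 0.0851
grip_force: 0.0
clock: 1.92
tool_pos: [0.4486, 0.2092, 0.3487]
orientation: [0.001, 0.992, 0.128, -0.001]
wrist_force: [0.2, -0.1, 0.6]
gripper_width: 0.0852
grip_force: 0.0
(-0.058, 0, 0.175) [320. 183.]
(-0.086, 0, 0.175) [319. 209.]
(-0.03, 0, 0.175) [320. 155.]
(0.1, 0.06, 0.141) [263.  30.]
(0.1, -0.06, 0.141) [377.  31.]
(-0.1, 0.06, 0.141) [267. 210.]
(-0.1, -0.06, 0.141) [371. 210.]
```

View pics/w2.png

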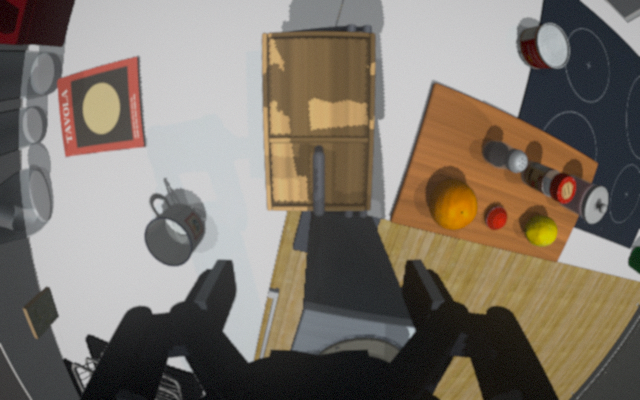

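The wrist view shows the caddy centred: rim corners at (263,33), (376,32), (268,209) and (370,209), within 3 px of prediction. The handle bar runs from (319,150) to (318,212), directly under the tool, so I'll descend and pinch it.

```bash
python3 -m creep '[[0,0,0,-30,0],[0,0,0,-40,0],[0,0,0,-40,0],[0,0,0,-40,0],[0,0,0,-24,0],[0,0,0,0,0],[1,0,0,0,0],[1,0,0,0,0],[1,0,0,0,0],[1,0,0,0,0],[1,0,0,0,0],[1,0,0,0,0]]' 40
```

```text
clock: 2.97
tool_pos: [0.4493, 0.2092, 0.1772]
orientation: [-0.0, 0.992, 0.126, 0.001]
wrist_force: [-1.9, 6.7, 1.5]
gripper_width: 0.0126
grip_force: 5.0
```

```bash
python3 -m creep '[[1,0,0,0,0],[1,0,0,0,0],[1,0,0,0,0],[1,0,0,0,0]]' 60; python3 - <<'E'
import numpy as np
a=np.radians(14.47);q=np.linspace(0,2.27,21)
dy=85-93.8*np.cos(.436+q);dz=93.8*np.sin(.436+q)-39.6
for i in range(1,21):
    d=dy[i]-dy[i-1];print(i,round(q[i],2),round(-d*np.sin(a),1),round(d*np.cos(a),1),round(dz[i]-dz[i-1],1))
E
```

```text
clock: 3.3
tool_pos: [0.4492, 0.2097, 0.1773]
orientation: [-0.001, 0.992, 0.127, 0.001]
wrist_force: [-2.0, 4.0, 6.3]
gripper_width: 0.0099
grip_force: 58.6
1 0.11 -1.3 4.9 9.4
2 0.23 -1.5 5.9 8.7
3 0.34 -1.8 6.8 8.0
4 0.45 -2.0 7.6 7.2
5 0.57 -2.2 8.4 6.2
6 0.68 -2.3 9.0 5.2
7 0.79 -2.5 9.5 4.1
8 0.91 -2.6 9.9 3.0
9 1.02 -2.6 10.2 1.8
10 1.14 -2.7 10.3 0.6
11 1.25 -2.7 10.3 -0.6
12 1.36 -2.6 10.2 -1.8
13 1.48 -2.6 9.9 -3.0
14 1.59 -2.5 9.5 -4.1
15 1.7 -2.3 9.0 -5.2
16 1.82 -2.2 8.4 -6.2
17 1.93 -2.0 7.6 -7.2
18 2.04 -1.8 6.8 -8.0
19 2.16 -1.5 5.9 -8.7
20 2.27 -1.3 4.9 -9.4
```

```bash
python3 -m creep '[[1,-1.3,4.9,9.4,0],[1,-1.5,5.9,8.7,0],[1,-1.8,6.8,8,0],[1,-2,7.6,7.2,0],[1,-2.2,8.4,6.2,0],[1,-2.3,9,5.2,0],[1,-2.5,9.5,4.1,0],[1,-2.6,9.9,3,0],[1,-2.6,10.2,1.8,0],[1,-2.7,10.3,0.6,0]]'
```

```text
clock: 4.13
tool_pos: [0.4273, 0.2928, 0.2316]
orientation: [-0.0, 0.992, 0.126, 0.001]
wrist_force: [2.2, -2.2, 3.2]
gripper_width: 0.0098
grip_force: 59.4
```

```bash
python3 -m creep '[[1,-2.7,10.3,-0.6,0],[1,-2.6,10.2,-1.8,0],[1,-2.6,9.9,-3,0],[1,-2.5,9.5,-4.1,0],[1,-2.3,9,-5.2,0],[1,-2.2,8.4,-6.2,0],[1,-2,7.6,-7.2,0],[1,-1.8,6.8,-8,0],[1,-1.5,5.9,-8.7,0],[1,-1.3,4.9,-9.4,0],[1,0,0,0,0],[1,0,0,0,0]]'
```

```text
clock: 5.13
tool_pos: [0.4059, 0.3743, 0.1772]
orientation: [0.0, 0.992, 0.126, 0.0]
wrist_force: [-2.5, 0.4, 11.6]
gripper_width: 0.0097
grip_force: 60.4
```

```bash
python3 -m creep '[[0,0,0,0,0],[0,0,0,0,0],[0,0,0,0,0],[0,0,0,25,0],[0,0,0,35,0],[0,0,0,35,0],[0,0,0,35,0],[0,5,-20,25,0],[0,6,-35,0,0],[0,8,-40,0,0],[0,8,-40,0,0],[0,8,-40,0,0]]'; python3 - <<'E'
from h import *
snap('wrist','w3')
E
python3 -m creep '[[0,8,-40,0,0],[0,8,-40,0,0],[0,8,-40,0,0],[0,8,-40,0,0],[0,8,-40,0,0],[0,8,-40,0,0],[0,8,-40,0,0],[0,8,-40,0,0],[0,8,-40,0,0],[0,8,-40,0,0],[0,5,-30,0,0],[0.3,4,-20,0,0]]'
python3 -m creep '[[0.3,0,0,0,0],[0.3,0,0,0,0]]'
python3 - <<'E'
from h import *
snap('wrist','w4');a=cv2.imread('pics/w3.png')[:300,150:500];b=cv2.imread('pics/w4.png')[:300,150:500]
cv2.imwrite('pics/w34.png',np.hstack([a,b]))
E
```

```text
clock: 6.13
tool_pos: [0.4408, 0.1972, 0.3302]
orientation: [0.0, 0.992, 0.126, -0.001]
wrist_force: [0.7, 0.5, 0.7]
gripper_width: 0.0851
grip_force: 0.0
clock: 7.18
tool_pos: [0.5296, -0.2542, 0.3293]
orientation: [-0.001, 0.992, 0.125, -0.002]
wrist_force: [0.1, -0.0, -0.6]
gripper_width: 0.0754
grip_force: 0.0
clock: 7.35
tool_pos: [0.5298, -0.2518, 0.3295]
orientation: [-0.001, 0.992, 0.125, -0.001]
wrist_force: [0.2, 0.1, -0.1]
gripper_width: 0.0599
grip_force: 0.0
```

View pics/w34.png

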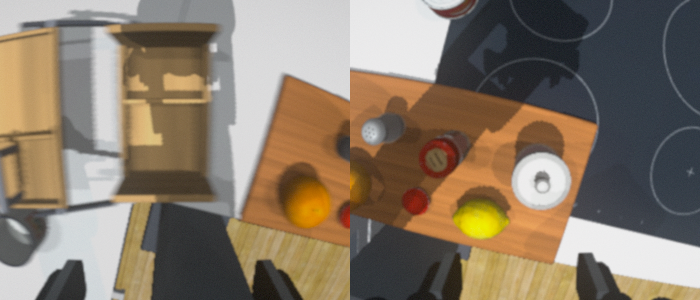

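The left half shows the tray open at the left, with the wide well below and the narrow one above. In the right half (pixel = u-200), the steel lid with its knob is at (341,181), the spice cap at (239,157), the timer at (216,201) and the lemon at (281,219).

```bash
python3 - <<'E'
from h import *
c=load('w4');I=c['pixels'];H=cv2.cvtColor(I,cv2.COLOR_RGB2HSV)
m=((H[...,1]<40)&(H[...,2]>130)).astype(np.uint8);m[:145]=0;m[225:]=0;m[:,:305]=0;m[:,375:]=0
n,l,s,ce=cv2.connectedComponentsWithStats(m);k=1+s[1:,4].argmax();(x,y),r=cv2.minEnclosingCircle(np.argwhere(l==k)[:,::-1].astype(np.float32))
print(s[k],x,y,r,onz(c,x,y,.1055,True),'knob',onz(c,341,180,.125,True))
def blob(m,box):
    x0,x1,y0,y1=box;z=np.zeros(m.shape,np.uint8);z[y0:y1,x0:x1]=m[y0:y1,x0:x1]
    n,l,s,ce=cv2.connectedComponentsWithStats(z);k=1+s[1:,4].argmax();return s[k],ce[k],(l==k)
red=((H[...,0]<8)|(H[...,0]>172))&(H[...,1]>150)
s,ce,_=blob(red,(205,265,130,180));print('cap',s,ce,onz(c,*(s[:2]+s[2:4]/2),.12,True))
I2=(H[...,0]>22)&(H[...,0]<36)&(H[...,1]>150)
s,ce,L=blob(I2,(240,320,190,245));p=np.argwhere(L)[:,::-1].astype(np.float32);print('lemon',s,ce,cv2.minAreaRect(p),onz(c,*ce,.04,True))
pts=np.array([onz(c,*q,.0465,True)[:2] for q in p]);w,V=np.linalg.eigh(np.cov(pts.T));print(np.degrees(np.arctan2(V[1,1],V[0,1])),w**.5*4, pts.mean(0))
E
```

```text
[ 312  152   59   57 2592] 340.76470947265625 180.1764678955078 29.407455444335938 [ 0.52568035 -0.27852137  0.1055    ] knob [ 0.53076419 -0.27603327  0.125     ]
cap [219 139  40  39 710] [239.38169014 156.13661972] [ 0.52595235 -0.16034514  0.12      ]
lemon [ 253  199   56   40 1626] [280.25645756 218.78843788] ((280.2500305175781, 218.75001525878906), (45.25482940673828, 43.133514404296875), 45.0) [ 0.43220797 -0.21840972  0.04      ]
103.26614814408939 [0.06049331 0.0764832 ] [ 0.43479788 -0.21854064]
```

```bash
python3 -m creep '[[0.3,-1.5,-13,-20,0],[0.3,-1.5,-13,-40,0],[0.3,0,0,-40,0],[0.3,0,0,-40,0],[0.3,0,0,-35,0],[0.3,0,0,-26.5,0],[0.3,0,0,0,0],[1,0,0,0,0],[1,0,0,0,0],[1,0,0,0,0],[1,0,0,0,0],[1,0,0,0,0]]' 50;  python3 -m creep '[[1,0,0,0,0],[1,0,0,0,0],[1,0,0,10,0],[1,0,0,20,0],[1,0,0,30,0],[1,0,0,30,0],[1,0,0,30,0],[1,0,0,30,0],[1,0,0,0,0],[1,0,0,0,0]]'; python3 - <<'E'
from h import *
snap('wrist','w5')
E
```

```text
clock: 8.4
tool_pos: [0.5282, -0.2779, 0.1334]
orientation: [0.002, 0.992, 0.126, 0.002]
wrist_force: [1.0, -2.8, 6.7]
gripper_width: 0.0142
grip_force: 48.7
clock: 9.23
tool_pos: [0.5273, -0.2769, 0.2817]
orientation: [0.001, 0.992, 0.126, 0.001]
wrist_force: [1.3, 0.2, -5.9]
gripper_width: 0.014
grip_force: 49.2
```

View pics/w5.png

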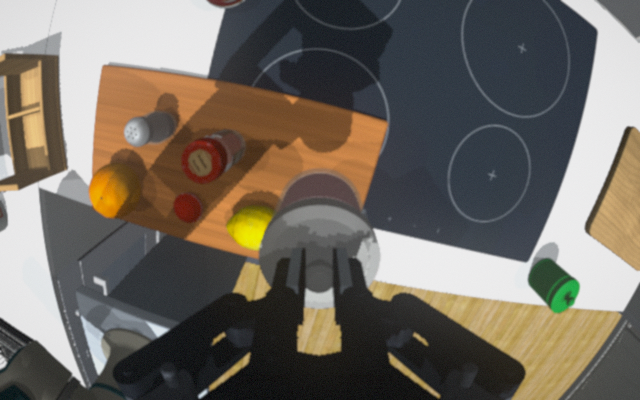

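The wrist view shows the jar hanging from the fingers at (320,240). The other items look undisturbed, and the green one at (553,285) has not been touched.

```bash
python3 -m creep '[[1,-1,8,10,0],[1,-3,20,10,0],[1,-5,35,0,0],[1,-5,40,0,0],[1,-5,40,0,0],[1,-5,40,0,0],[1,-5,40,0,0],[1,-5,40,0,0],[1,-5,40,0,0],[1,-5,40,0,0],[1,-5,40,0,0],[1,-5,40,0,0]]';  python3 -m creep '[[1,-5,35,0,0],[1,-4,22,0,0],[1,-2,10,0,0],[1,0,0,0,0],[1,0,0,0,0]]'; python3 - <<'E'
from h import *
c=snap('wrist','w6')
I=c['pixels'][:,:,::-1];cv2.imwrite('pics/w6c.png',cv2.resize(I[0:320,160:480],None,fx=1.8,fy=1.8))
E
```

```text
clock: 10.28
tool_pos: [0.4714, 0.1482, 0.2989]
orientation: [0.0, 0.992, 0.126, -0.002]
wrist_force: [0.7, 0.8, -6.0]
gripper_width: 0.014
grip_force: 49.2
clock: 10.7
tool_pos: [0.4615, 0.213, 0.2992]
orientation: [0.001, 0.992, 0.127, -0.001]
wrist_force: [-0.2, -1.1, -5.1]
gripper_width: 0.0142
grip_force: 49.3
```

View pics/w6c.png

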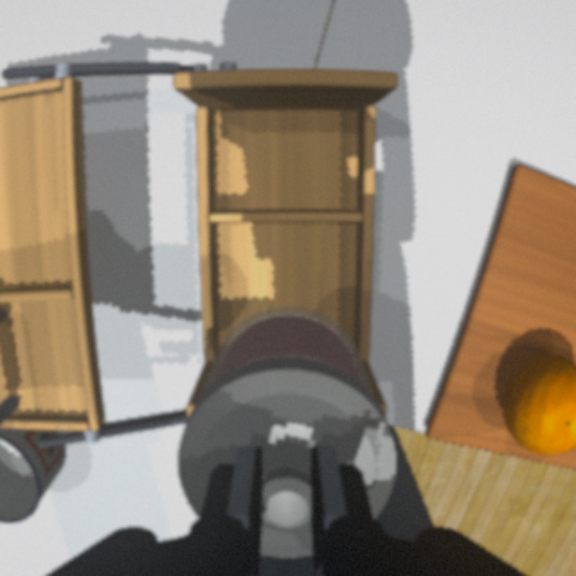

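The view shows the jar hanging over the near end of the caddy. The divider is at crop (210–363,215), the far end board's top edge at (175–398,75), and the narrow well lies between them. I'll check the caddy position against these.

```bash
python3 - <<'E'
from h import *
c=load('w6')
P=[onz(c,160+u/1.8,v/1.8,z,True) for u,v,z in [(175,73,.122),(398,73,.122),(210,216,.045),(363,216,.045)]]
a=np.radians(14.47);R=np.array([[np.cos(a),-np.sin(a)],[np.sin(a),np.cos(a)]]);t=np.array([.5054,.2232])
for p in P: print(((R.T@(p[:2]-t))*1e3).round(1))
tcp=manip.observe()['tool_pos'];print(R.T@(tcp[:2]-t), R@[-.040,0]+t)
E
```

```text
[97.  59.9]
[ 97.1 -58.2]
[12.4 52.1]
[ 12.4 -51. ]
[-0.04484221  0.00041899] [0.46666886 0.21320508]
```

```bash
python3 -m creep '[[1,2.5,0.6,-15,0],[1,2.5,0.6,-30,0],[1,0,0,-35,0],[1,0,0,-35,0],[1,0,0,-30,0],[1,0,0,-15,0],[1,0,0,-8,0],[1,0,0,-4,0],[1,0,0,-2,0],[1,0,0,0,0]]'
```

```text
clock: 11.58
tool_pos: [0.4677, 0.2141, 0.1273]
orientation: [-0.0, 0.992, 0.126, 0.001]
wrist_force: [0.5, 0.8, -6.2]
gripper_width: 0.0145
grip_force: 49.3
```

```bash
python3 -m creep '[[1,0,0,-2,0],[1,0,0,-1,0],[1,0,0,-1,0],[1,0,0,-0.5,0],[1,0,0,0,0]]'
```

```text
clock: 12.0
tool_pos: [0.4682, 0.2145, 0.1238]
orientation: [-0.0, 0.992, 0.126, 0.002]
wrist_force: [-0.5, -1.8, 5.0]
gripper_width: 0.0146
grip_force: 50.2
```

```bash
python3 -m creep '[[0.3,0,0,0,0],[0.3,0,0,0,0],[0.3,0,0,0,0],[0.3,0,0,0,0],[0.3,0,0,20,0],[0.3,0,0,40,0],[0.3,0,0,40,0],[0.3,0,0,40,0],[0.3,4,-25,30,0],[0.3,6,-40,30,0],[0.3,6,-40,0,0],[0.3,6,-40,0,0]]'; python3 -m creep '[[0.3,6,-40,0,0],[0.3,6,-40,0,0],[0.3,6,-40,0,0],[0.3,6,-40,0,0],[0.3,6,-35,0,0],[0.3,4,-20,0,0],[0.3,2,-15,0,0],[0.3,0,0,0,0],[0.3,0,0,0,0]]'; python3 - <<'E'
from h import *
c=snap('wrist','w7');s=snap('side','side7')
H=cv2.cvtColor(c['pixels'],cv2.COLOR_RGB2HSV)
m=(((H[...,0]<8)|(H[...,0]>172))&(H[...,1]>150)).astype(np.uint8)
n,l,s,ce=cv2.connectedComponentsWithStats(m)
for k in range(1,n):
    if s[k,4]>150: print(s[k],ce[k],onz(c,*(s[k,:2]+s[k,2:4]/2-.5),.121,True).round(4))
a=cv2.imread('pics/w7.png')[:300,150:500];b=cv2.resize(cv2.imread('pics/side7.png')[50:250,210:410],(300,300))
cv2.imwrite('pics/w7c.png',np.hstack([a,b]))
E
```

```text
clock: 13.0
tool_pos: [0.4883, 0.0753, 0.3188]
orientation: [0.0, 0.992, 0.127, 0.002]
wrist_force: [0.3, -0.5, -0.9]
gripper_width: 0.0596
grip_force: 0.0
clock: 13.75
tool_pos: [0.524, -0.1536, 0.3162]
orientation: [-0.0, 0.992, 0.126, -0.0]
wrist_force: [0.3, 0.2, 0.5]
gripper_width: 0.0599
grip_force: 0.0
[304 156  40  42 799] [323.79349186 175.80600751] [ 0.5268 -0.1577  0.121 ]
[263 203  29  28 637] [276.98587127 216.83987441] [ 0.4697 -0.1192  0.121 ]
```

View pics/w7c.png

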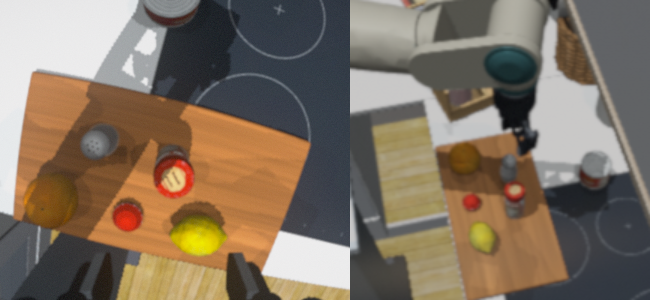

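Red candidates: (324,176) has a labelled cap with a glass body below it, so it is the spice jar. (277,217) is small and flat on the board, so it is the timer. This view confirms the choice, and the pink jar has left the board.

```bash
python3 -m creep '[[0.1,3,-4,-20,0],[0.1,0,0,-40,0],[0.1,0,0,-40,0],[0.1,0,0,-40,0],[0.1,0,0,-35,0],[0.1,0,0,-27,0],[0.1,0,0,0,0],[1,0,0,0,0],[1,0,0,0,0],[1,0,0,0,0],[1,0,0,0,0],[1,0,0,0,0]]' 40; python3 -m creep '[[1,0,0,0,0],[1,0,0,10,0],[1,0,0,25,0],[1,0,0,35,0],[1,0,0,40,0],[1,0,0,40,0],[1,0,0,20,0],[1,0,0,0,0]]'
```

```text
clock: 14.85
tool_pos: [0.5286, -0.1579, 0.1179]
orientation: [0.001, 0.992, 0.126, 0.003]
wrist_force: [0.2, 1.8, 6.9]
gripper_width: 0.0433
grip_force: 41.0
clock: 15.52
tool_pos: [0.5283, -0.1583, 0.2926]
orientation: [0.003, 0.992, 0.126, 0.005]
wrist_force: [0.5, -0.6, -0.5]
gripper_width: 0.0435
grip_force: 41.0
```

```bash
python3 -m creep '[[1,1,10,5,0],[1,1,25,0,0],[1,3,35,0,0],[1,3,40,0,0],[1,3,40,0,0],[1,3,40,0,0],[1,3,40,0,0],[1,3,40,0,0],[1,3,40,0,0],[1,3,40,0,0],[1,3,30,0,0],[1,2,14,0,0]]'; python3 -m creep '[[1,0,0,0,0],[1,0,0,0,0]]'; python3 - <<'E'
from h import *
c=snap('wrist','w8');snap('side','side8')
a=cv2.imread('pics/w8.png')[:330,150:500];b=cv2.resize(cv2.imread('pics/side8.png')[50:250,210:410],(330,330))
cv2.imwrite('pics/w8c.png',np.hstack([a,b]))
a=np.radians(14.47);R=np.array([[np.cos(a),-np.sin(a)],[np.sin(a),np.cos(a)]]);t=np.array([.5054,.2232])
tcp=manip.observe()['tool_pos'];print(R.T@(tcp[:2]-t), R@[.053,0]+t)
E
```

```text
clock: 16.52
tool_pos: [0.5564, 0.2407, 0.2873]
orientation: [-0.0, 0.992, 0.128, -0.002]
wrist_force: [0.4, 0.2, -1.3]
gripper_width: 0.0435
grip_force: 41.0
clock: 16.68
tool_pos: [0.5572, 0.2371, 0.2877]
orientation: [0.001, 0.992, 0.127, -0.002]
wrist_force: [-0.8, 0.0, -1.8]
gripper_width: 0.0433
grip_force: 41.0
[ 0.05370153 -0.00104419] [0.55671877 0.23644327]
```

View pics/w8c.png

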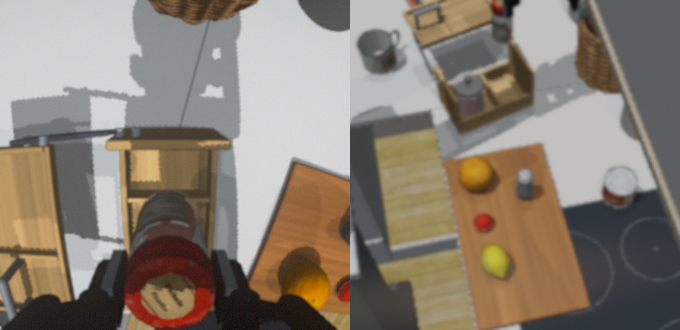

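The left view shows the spice jar upright under the fingers, over the narrow well. The right view shows the pink jar standing in the wide well (crop 465,90), with the orange, shaker, timer and lemon still in place.

```bash
python3 -m creep '[[1,0,0,-20,0],[1,0,0,-35,0],[1,0,0,-35,0],[1,0,0,-35,0],[1,0,0,-30,0],[1,0,0,-12,0],[1,0,0,-6,0],[1,0,0,-2,0],[1,0,0,0,0],[1,0,0,0,0]]'
```

```text
clock: 17.62
tool_pos: [0.5591, 0.2364, 0.1171]
orientation: [-0.0, 0.992, 0.126, 0.002]
wrist_force: [0.6, 0.4, -2.1]
gripper_width: 0.043
grip_force: 41.0
```

```bash
python3 -m creep '[[1,0,0,-1.5,0],[1,0,0,-1.5,0],[1,0,0,0,0]]'
```

```text
clock: 17.87
tool_pos: [0.5582, 0.2363, 0.112]
orientation: [-0.0, 0.992, 0.126, 0.0]
wrist_force: [-0.0, 0.3, -0.7]
gripper_width: 0.0435
grip_force: 41.0
```

```bash
python3 -m creep '[[1,0,0,-1.5,0],[1,0,0,-1,0],[1,0,0,0,0]]';python3 -m creep '[[1,0,0,-1,0],[1,0,0,-0.5,0],[1,0,0,0,0]]'
```

```text
clock: 18.12
tool_pos: [0.5579, 0.2362, 0.1087]
orientation: [0.0, 0.992, 0.126, -0.0]
wrist_force: [0.1, 0.0, -1.5]
gripper_width: 0.0434
grip_force: 41.0
clock: 18.37
tool_pos: [0.5584, 0.2364, 0.1086]
orientation: [-0.0, 0.992, 0.126, 0.001]
wrist_force: [-1.5, -0.1, 5.6]
gripper_width: 0.0431
grip_force: 41.6
```

```bash
python3 -m creep '[[0.1,0,0,0,0],[0.1,0,0,0,0],[0.1,0,0,0,0],[0.1,0,0,0,0],[0.1,0,0,20,0],[0.1,0,0,40,0],[0.1,0,0,40,0],[0.1,0,0,40,0],[0.1,-10,10,30,0],[0.1,-25,20,20,0],[0,-25,25,0,0],[0,-25,25,0,0]]'; python3 -m creep '[[0,-30,25,0,0],[0,-25,22,0,0],[0,-12,11,0,0],[0,0,0,0,0],[0,0,0,0,0],[0,0,0,0,0]]'; python3 - <<'E'
from h import *
c=snap('wrist','w9');snap('side','side9')
a=cv2.imread('pics/w9.png')[:330,150:550];b=cv2.resize(cv2.imread('pics/side9.png')[30:180,230:410],(396,330))
cv2.imwrite('pics/w9c.png',np.hstack([a,b]))
E
```

```text
clock: 19.37
tool_pos: [0.4726, 0.3169, 0.2995]
orientation: [-0.001, 0.992, 0.125, 0.002]
wrist_force: [0.8, 0.5, 0.1]
gripper_width: 0.0854
grip_force: 0.0
clock: 19.87
tool_pos: [0.4065, 0.3738, 0.2974]
orientation: [0.0, 0.992, 0.126, 0.0]
wrist_force: [0.1, 0.1, 0.2]
gripper_width: 0.0854
grip_force: 0.0
```

View pics/w9c.png

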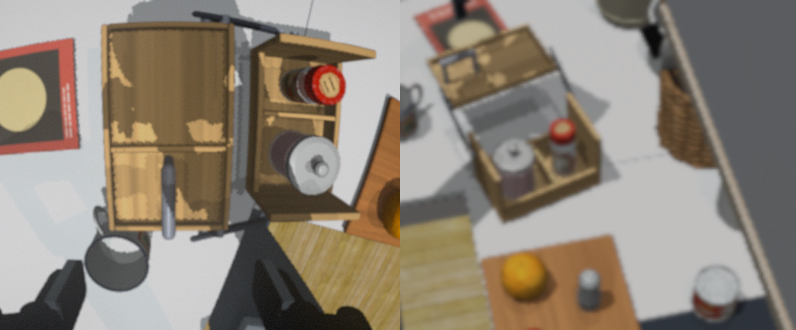

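Both jars stand upright in their wells (lids at crop (320,165) and (327,85)). The open tray's handle at (168,195) lies in line with the tool, so I'll pinch it and swing the tray back.

```bash
python3 -m creep '[[0,0,0,-25,0],[0,0,0,-40,0],[0,0,0,-40,0],[0,0,0,-16,0],[0,0,0,0,0],[1,0,0,0,0],[1,0,0,0,0],[1,0,0,0,0],[1,0,0,0,0],[1,0,0,0,0],[1,0,0,0,0],[1,0,0,0,0]]' 60; python3 -m creep '[[1,0,0,0,0],[1,0,0,0,0]]'
```

```text
clock: 20.97
tool_pos: [0.4063, 0.3743, 0.1775]
orientation: [-0.0, 0.992, 0.126, 0.001]
wrist_force: [-0.2, -1.5, 2.7]
gripper_width: 0.01
grip_force: 58.4
clock: 21.13
tool_pos: [0.4062, 0.3744, 0.1774]
orientation: [-0.0, 0.992, 0.126, 0.001]
wrist_force: [-0.5, -1.0, 5.4]
gripper_width: 0.0098
grip_force: 58.5
```

```bash
python3 -m creep '[[1,1.3,-4.9,9.4,0],[1,1.5,-5.9,8.7,0],[1,1.8,-6.8,8,0],[1,2,-7.6,7.2,0],[1,2.2,-8.4,6.2,0],[1,2.3,-9,5.2,0],[1,2.5,-9.5,4.1,0],[1,2.6,-9.9,3,0],[1,2.6,-10.2,1.8,0],[1,2.7,-10.3,0.6,0]]'; python3 -m creep '[[1,2.7,-10.3,-0.6,0],[1,2.6,-10.2,-1.8,0],[1,2.6,-9.9,-3,0],[1,2.5,-9.5,-4.1,0],[1,2.3,-9,-5.2,0],[1,2.2,-8.4,-6.2,0],[1,2,-7.6,-7.2,0],[1,1.8,-6.8,-8,0],[1,1.5,-5.9,-8.7,0],[1,1.3,-4.9,-9.4,0],[1,0,0,-1,0],[1,0,0,0,0]]'
```

```text
clock: 21.97
tool_pos: [0.428, 0.2911, 0.2316]
orientation: [-0.0, 0.992, 0.126, 0.001]
wrist_force: [2.3, 3.7, 2.0]
gripper_width: 0.0102
grip_force: 59.0
clock: 22.97
tool_pos: [0.4495, 0.2097, 0.1772]
orientation: [-0.001, 0.992, 0.126, 0.001]
wrist_force: [0.7, 5.8, 12.0]
gripper_width: 0.0099
grip_force: 60.2
```

```bash
python3 -m creep '[[0,0,0,0,0],[0,0,0,0,0],[0,0,0,0,0],[0,0,0,25,0],[0,0,0,35,0],[0,0,0,35,0],[0,0,-15,35,6],[0,0,-30,15,6],[0,0,-35,0,7],[0,0,-35,0,7],[0,0,-35,0,7],[0,0,-35,0,7]]'; python3 -m creep '[[0,-1,-35,0,7],[0,-1,-35,0,7],[0,-2,-35,0,7],[0,-2,-35,0,7],[0,-2,-35,0,7],[0,-2,-35,0,6],[0,-2,-25,0,0],[0,-2,-8,0,0],[0,0,0,0,0],[0,0,0,0,0]]'; python3 - <<'E'
from h import *
c=snap('wrist','w10');snap('side','side10')
H=cv2.cvtColor(c['pixels'],cv2.COLOR_RGB2HSV)
m=((H[...,0]>22)&(H[...,0]<36)&(H[...,1]>150)).astype(np.uint8)
n,l,s,ce=cv2.connectedComponentsWithStats(m)
for k in range(1,n):
    if s[k,4]>500:
        p=np.argwhere(l==k)[:,::-1]; pts=np.array([onz(c,*q,.0465,True)[:2] for q in p]);w,V=np.linalg.eigh(np.cov(pts.T))
        print(s[k],ce[k],pts.mean(0),w**.5*4,np.degrees(np.arctan2(V[1,1],V[0,1])))
a=cv2.imread('pics/w10.png')[:330,150:550];b=cv2.resize(cv2.imread('pics/side10.png')[80:230,230:410],(396,330))
cv2.imwrite('pics/w10c.png',np.hstack([a,b]))
E
```

```text
clock: 23.97
tool_pos: [0.4486, 0.0325, 0.3195]
orientation: [-0.0, 0.896, 0.445, -0.001]
wrist_force: [0.2, 0.2, 0.3]
gripper_width: 0.0854
grip_force: 0.0
clock: 24.8
tool_pos: [0.4362, -0.1946, 0.3199]
orientation: [-0.001, 0.703, 0.711, -0.0]
wrist_force: [0.6, 0.8, 0.6]
gripper_width: 0.0855
grip_force: 0.0
[ 296  152   44   58 1871] [317.6424372  180.34847675] [ 0.43480218 -0.21827177] [0.0564032  0.07738314] 99.74287675351484
```

View pics/w10c.png

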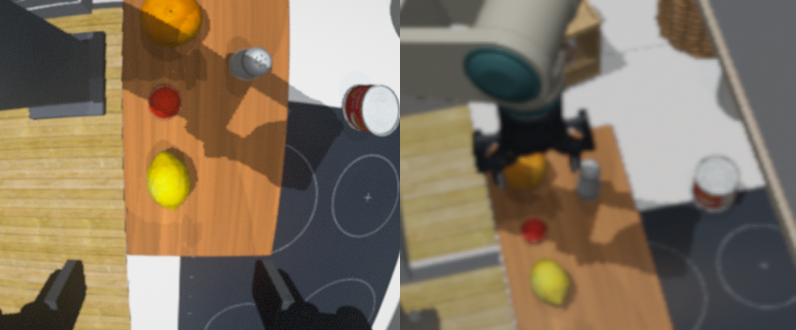

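Lemon at crop (168,180), pixel (318,180), its long axis about 101° in the world. The timer (165,100), shaker and orange are undisturbed and clear of the fingers.

```bash
python3 -m creep '[[0,-1,-12,-25,5],[0,0,-12,-40,5],[0,0,0,-40,0],[0,0,0,-40,0],[0,0,0,-40,0],[0,0,0,-40,0],[0,0,0,-30,0],[0,0,0,-19,0],[0,0,0,0,0],[1,0,0,0,0],[1,0,0,0,0],[1,0,0,0,0]]' 25; python3 -m creep '[[1,0,0,0,0],[1,0,0,0,0],[1,0,0,0,0],[1,0,0,15,0],[1,0,0,35,0],[1,0,0,40,0],[1,0,0,40,0],[1,0,0,40,0],[1,0,0,40,0],[1,0,0,20,0],[1,0,0,0,0],[1,0,0,0,0]]'; python3 - <<'E'
from h import *
snap('wrist','w11')
E
```

```text
clock: 25.9
tool_pos: [0.4369, -0.2193, 0.0493]
orientation: [0.002, 0.638, 0.77, 0.0]
wrist_force: [-1.1, 1.8, 3.8]
gripper_width: 0.0558
grip_force: 25.8
clock: 26.9
tool_pos: [0.4358, -0.219, 0.2785]
orientation: [0.002, 0.638, 0.77, 0.0]
wrist_force: [-0.4, 1.2, -1.6]
gripper_width: 0.0556
grip_force: 27.5
```

```bash
python3 -m creep '[[1,3,12,0,0],[1,7,25,0,0],[1,9,35,0,0],[1,9,38,0,0],[1,9,38,0,0],[1,9,38,0,0],[1,9,38,0,0],[1,9,38,0,0],[1,9,38,0,0],[1,9,38,0,1.5],[1,9,38,0,1],[1,9,35,0,1]]'; python3 -m creep '[[1,7,25,0,0],[1,3,16,0,0],[1,0,0,0,0],[1,0,0,0,0]]'; python3 - <<'E'
from h import *
c=snap('wrist','w12');snap('side','side12')
a=cv2.imread('pics/w12.png')[:,120:520];b=cv2.resize(cv2.imread('pics/side12.png')[30:180,230:380],(400,400))
cv2.imwrite('pics/w12c.png',np.hstack([a,b]))
a=np.radians(14.47);R=np.array([[np.cos(a),-np.sin(a)],[np.sin(a),np.cos(a)]]);t=np.array([.5054,.2232])
tcp=manip.observe()['tool_pos'];print(tcp,R.T@(tcp[:2]-t), R@[.042,0]+t-tcp[:2])
E
```

```text
clock: 27.95
tool_pos: [0.5346, 0.195, 0.2746]
orientation: [-0.001, 0.613, 0.79, -0.001]
wrist_force: [0.5, -1.3, -0.9]
gripper_width: 0.0553
grip_force: 27.5
clock: 28.28
tool_pos: [0.5446, 0.234, 0.2745]
orientation: [-0.001, 0.613, 0.79, -0.002]
wrist_force: [-0.1, 0.1, -1.0]
gripper_width: 0.0555
grip_force: 27.5
[0.54500399 0.23255534 0.2756596 ] [ 0.04068535 -0.00083739] [0.00106371 0.00113932]
```

View pics/w12c.png

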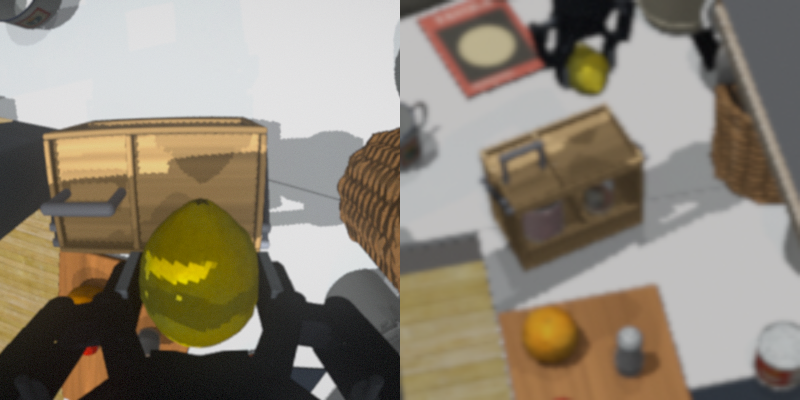

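The tray is shut with both jars visible inside through the side (crop 545,220 and 600,195). The lemon hangs level above the dish at (200,275), so I'll lower it.

```bash
python3 -m creep '[[1,1,1,-20,0],[1,0,0,-35,0],[1,0,0,-30,0],[1,0,0,-14,0],[1,0,0,-8,0],[1,0,0,-3,0],[1,0,0,-2,0],[1,0,0,0,0],[1,0,0,0,0]]'
```

```text
clock: 29.13
tool_pos: [0.5471, 0.2341, 0.1663]
orientation: [0.001, 0.614, 0.789, 0.001]
wrist_force: [-0.4, -0.2, -2.1]
gripper_width: 0.0552
grip_force: 27.5
```

```bash
python3 -m creep '[[1,0,0,-1.5,0],[1,0,0,-1.5,0],[1,0,0,-1,0],[1,0,0,0,0],[1,0,0,0,0]]'
```

```text
clock: 29.55
tool_pos: [0.5468, 0.2342, 0.1618]
orientation: [0.001, 0.614, 0.789, 0.001]
wrist_force: [-2.2, -1.2, 4.4]
gripper_width: 0.0557
grip_force: 27.9
```

```bash
python3 -m creep '[[0.15,0,0,0,0],[0.15,0,0,0,0],[0.15,0,0,0,0],[0.15,0,0,0,0],[0.15,0,0,10,0],[0.15,0,0,25,0],[0.15,0,0,40,0],[0.15,0,-10,40,0],[0.15,0,-30,20,0],[0.15,0,-30,0,0],[0.15,0,0,0,0],[0.15,0,0,0,0]]'; python3 -m creep '[[0.15,0,0,0,0],[0.15,0,0,0,0],[0.15,0,0,0,0],[0.15,0,0,0,0],[0.15,0,0,0,0],[0.15,0,0,0,0]]'; python3 - <<'E'
from h import *
c=snap('wrist','w13');snap('side','side13')
a=cv2.imread('pics/w13.png')[:,120:520];b=cv2.resize(cv2.imread('pics/side13.png')[60:230,220:390],(400,400))
cv2.imwrite('pics/w13c.png',np.hstack([a,b]))
E
```

```text
clock: 30.55
tool_pos: [0.5466, 0.163, 0.2968]
orientation: [0.0, 0.615, 0.789, 0.001]
wrist_force: [0.1, 1.3, -0.4]
gripper_width: 0.0728
grip_force: 0.0
clock: 31.05
tool_pos: [0.5464, 0.1644, 0.2955]
orientation: [-0.0, 0.614, 0.789, -0.0]
wrist_force: [-0.2, -0.1, -0.1]
gripper_width: 0.0727
grip_force: 0.0
```

View pics/w13c.png

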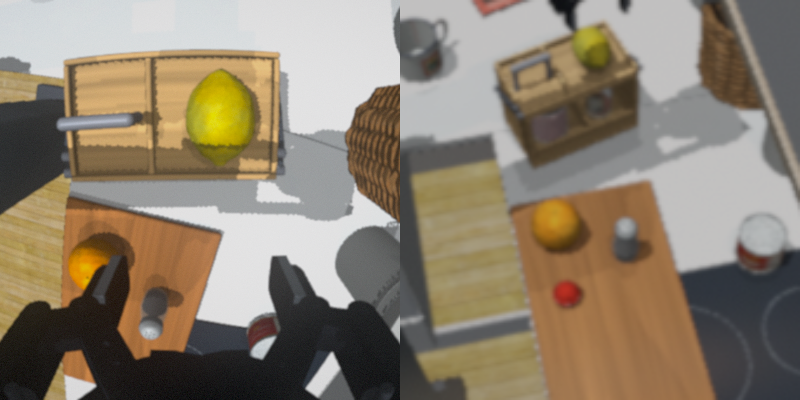

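The lemon lies in the dish (crop 221,117), the tray is shut with the jars inside, and the orange, shaker and timer are in place. Handing in.

```bash
python3 -c "
from bench import manip
print(manip.finish_job())"
```

```text
the job is handed in; nothing more can be done
None
```

I handed the job in at about 31 s: the pink salt and spice jars are upright in their wells, the tray is shut, the lemon is in its dish, and the last pictures show the salt shaker, timer and orange where they were; the hand-in gave no verdict.

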